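Rock loose and draw the clogged filter element from the leaning duplex paint filter

ROBOT

A 6-joint arm with a two-finger parallel gripper is mounted at the origin on the work surface. World frame = base frame: x ahead of the robot, y to its left, z up, the work surface at z = 0. Lengths are in mm, angles in rad, forces in N, time in s.
With the tool pointing down it reaches from about 150 to 775 mm from the base axis. Payload 6.1 kg.
Tool frame: the origin (TCP) lies where the fingers leave the gripper's body, on its centre line; the fingertips stand 73 mm ahead of it and the grasp point (between the pads) lies 54 mm ahead of it; z points along the fingers, y is the line along which they close (so a half turn about z gives the same grasp; the last joint's range is limited). The gripper opens to 85 mm and grips with 20 to 120 N. Pads are 22 mm wide; open, the fingers measure 114 mm over their backs; the gripper's body (76 mm by 85 mm) begins 54 mm behind the grasp point. The pads swing forward as they close: fully open they stand 13 mm farther back than shut.
Start: joints at [-1.274, 0.126, -0.04, 1.405, 0, 1.571], TCP at [153.536, -502.031, 303.895] pointing down, gripper open.
Joint ranges: [-2.72, 2.72], [-0.95, 1.95], [-1.27, 1.35], [-1.78, 2.02], [-1.46, 1.47], [-3.14, 3.14]. Speed limits (rad/s): [2.39, 2.39, 3.01, 3.14, 3.14, 3.14].

INTERFACE

Orientations are given as [roll, pitch, yaw] about the fixed x, y, z axes, in that order (R = Rz(yaw) Ry(pitch) Rx(roll)).
In Python, from cell import r gives the robot as it stands.
- The arm moves only by the shell command python3 -m creep 'ROWS'. ROWS is JSON, a list of rows, each an object of numbers: "gripper": the finger opening in mm, from 0 to 85.4; "tx", "ty", "tz": the shift along the world's x, y, z in mm; "ax", "ay", "az": the turn, a rotation vector about the world's x, y, z in degrees. A call has 1 to 12 rows; each row shifts and turns the commanded pose from where the row before left it; what a row does not reach is not made up. A row lasts 1/12 s, in which the tool goes at most 41.7 mm and 7.16 degrees, less where a joint would pass 70% of its speed; a pose out of reach is approached as far as the arm can. A call is refused whole if a number of a shift passes 41.7 or a number of a turn 7.16, either way. A call with a gripper value outside its range is refused whole. The fingers move at their own pace and stop on an object; the grip force is fixed at half the most. Time passes only in rows, so rows that do not move let the fingers close. It gives the time, the measured TCP pose, the force, the opening and the grip force at its end, in the units of the state.
- r.read_state(): the state, without advancing time (a new reading comes with each control period).
- r.get_image(name): name is "scene" or "top" or "wrist"; returns a dict with "pixels" (480x640x3 uint8, red, green, blue), "fx", "fy", "cx", "cy" (pixels), "world_from_camera" (4x4, takes a point from camera to world coordinates); the wrist camera has in their place "T_tool_cam" (4x4, takes a point from camera to tool coordinates, whose origin is the TCP and whose axes are the flange's). Camera axes: x right, y up, looking along -z (the intrinsics and any distortion apply to the point x, -y, -z); pixel columns grow to the right and rows downward; lengths in mm; the calibration is good to about 2 mm. A picture is of the moment at which its call begins: read the wrist's pose just before it. There is no depth.
- r.job_done(): hands the job in; it is judged then, once.
The state is a dict: "t": time; "joints": joint angles; "qvel": joint speeds; "tau": joint torques, N m; "tcp_pos": TCP position; "tool_rot": TCP orientation; "wrist_force": force on the tool from outside, world axes, zero at the start; "moment": the same for the moment, N m; "opening": finger opening in mm; "finger_force": force on a finger pad.
Only numpy, scipy, OpenCV 4.12 (cv2) and the standard library are available. Lean on these libraries where they do the work, as an engineer would, in place of code of your own. Each camera call takes 0.05 s, during which the arm holds its last target. There are 200 camera calls.

TASK

Free the clogged filter element, the one with the orange knob, from its two red clips by rocking it against one long wall of its pocket and then the other until both clips have slid back, and draw it straight out of its leaning well in the blue paint filter without forcing it. Set it down gently so that it stands upright by itself on the floor of the steel drip tray; leave the white-knobbed clean element fully home and the other things on the bench undisturbed.

Things in the scene. Friction and masses are not known exactly. Their poses are not given: they have to be found in the camera images.
- filter_block: Blue block, fixed, leaning: its z axis, along both wells and out of them, is tilted 30 degrees from vertical to the robot's side. Origin: centre of its underside; 90 mm along x, 312 mm along y. Deck at z = 112 mm. Wells at x = 0, y = +75 and -75 mm, 100 mm deep (floor z = 12 mm), 42 mm wide along y; along x 51 mm (room to rock) but 42 mm in the lowest 23 mm, which hold the foot.
- mouth_a (a point): Centre of the well mouth at y = +75 mm, on the deck; axes as the block's. Above the deck round each mouth: a finger pocket 45 mm deep, 52 mm clear along x, 147 mm along y (73 mm or more each way); fingers enter only along z, closing along y. From the long walls red clips, 24 mm wide, reach 1.5 to 2.5 mm over the flange, their tongues 10 to 17 mm above the deck, 3.5 mm clear of the flange.
- mouth_b (a point): Centre of the well mouth at y = -75 mm; axes as the block's. Each clip slides back along x against 5 N of friction when the flange presses on it and stays there: free once the element has leaned 0.04 rad that way about its foot; play ends near 0.05. That takes 8 to 15 N at the knob. Both clips block a straight pull until back. A rubber seal near the mouth drags with 4 to 9 N, also sideways, for 85 mm of pull.
- used: Clogged element: yellow cylinder, 40 mm diameter, orange flange and knob; 150 mm tall, 0.28 to 0.56 kg; at first fully down in either well. Origin: centre of its flat foot (30 mm across); z towards the knob. Flange 46 mm across, z = 103 to 107 mm. Knob z = 107 to 150 mm, 26 mm (x) by 30 mm (y), parallel to the block at first: grip across the 30 mm. Its top is 5 mm above the pocket's rim.
- clean: Clean filter element, the same shape and size, steel with white flange and white knob, in the other well. It stays where it is.
- tray: Open steel drip tray, fixed on the bench, 180 mm (x) by 160 mm (y), 20 mm high, walls and floor 4 mm thick. Origin: centre of its underside; the inner floor is 4 mm above it. Empty at the start.
- thinner: Yellow bottle, 60 mm in diameter, 190 mm tall, standing beside the filter. Bystander. Origin: centre of its base.
- paint_tin: Paint tin, 84 mm in diameter, 100 mm tall, standing beside the tray. Bystander. Origin: centre of its base.
- sanding_block: Cork sanding block 70 x 110 x 35 mm beyond the tray. Bystander. Origin: centre of its underside.
- brush: Paint brush lying on the bench in front of the tray. Bystander.
- spanner: Steel spanner lying on the bench on the robot's side of the filter. Bystander.
There are look-alikes about, which are no part of the job. What is meant by the used is not green, and is the smaller of those in its own colour.

How it is judged (in metres and radians):
On the way:
1. the orange-knobbed element is drawn out of its well, its foot clear of the mouth and its axis still along the well's (z of used in the frame of filter_block between 0.114 and 0.16 m and angle between the z axis of used and the z axis of filter_block, either way round below 0.2 rad), for 0.02 s.
At the end, for the whole second after the job is handed in: The used element stands upright (within 0.08 rad) and still on the inner floor of the tray (foot within 4 mm of the floor, inside the walls), released; the clean element is within 6 mm of its start, fully down in its well (angle between used's own z axis and vertical below 0.08 rad and z of used in the frame of tray between 0 and 0.008 m and x of used in the frame of tray between -0.08 and 0.08 m and y of used in the frame of tray between -0.07 and 0.07 m and linear speed of used below 0.02 m/s and distance of clean from where it was at the start of the episode below 0.006 m); the robot touches nothing.
It fails at once if the element is forced sideways or jammed in its well: over 90 N between it and the filter (contact force between used and filter_block above 90 N).
It fails at once if the element is dropped or rammed onto the tray: over 50 N between them (contact force between used and tray above 50 N).
It fails at once if the clean element is disturbed: moved by more than 10 mm (distance of clean from where it was at the start of the episode above 0.01 m).
It fails at once if a bystander is moved by more than 30 mm (distance of any of thinner, paint_tin, sanding_block, brush, spanner from where it was at the start of the episode above 0.03 m).
It also fails if it takes over 58 s, if anything falls off the work surface, if the arm or the gripper's body presses on something with over 40 N, if the wrist force passes 120 N, or if a joint passes its speed limit or range.

## Working session

There is one attempt and no reset: what is moved stays moved. The work goes in short steps, Python scripts to look and compute and a shell command to move; the robot and the scene stay as the last step left them, time stands still between calls to the robot, and variables do not carry over. Pictures are saved under pics/ and viewed, at most 10 in all, crops included, and the job is handed in when it is done.

```bash
ls; mkdir -p pics; python3 - <<'E'
from cell import r
import cv2,numpy as np
s=r.read_state();print(s)
for n in("scene","top"):
    im=r.get_image(n);cv2.imwrite(f"pics/{n}0.png",im["pixels"][:,:,::-1])
    print(n,im["fx"],im["fy"],im["cx"],im["cy"],np.round(im["world_from_camera"],4).tolist(),[k for k in im])
E
```

```text
pics
{'t': 0.0, 'joints': array([-1.27401388e+00,  1.26371971e-01, -4.06028911e-02,  1.40538280e+00,
        5.03726750e-05,  1.57077085e+00]), 'qvel': array([-0.00011228,  0.00071617, -0.00059573, -0.00042798, -0.00018165,
        0.00043766]), 'tau': array([-8.43846574e-04, -4.35917509e+01,  3.52923024e+01,  1.74169993e-02,
        1.80947677e-05,  9.97594007e-07]), 'tcp_pos': array([ 153.4607463 , -501.77182535,  303.13492464]), 'tool_rot': array([-3.14003132e+00, -5.04123889e-05,  2.96807848e-01]), 'wrist_force': array([ 0.18508675,  0.1628547 , -0.34066295]), 'moment': array([ 0.03568744, -0.03171657,  0.04869112]), 'finger_force': 0.0, 'opening': 85.44006823746136}
scene 494.47976928721954 494.47976928721954 308.7196592708313 229.35204883043738 [[0.7668, -0.3409, 0.5438, 1100.9508], [0.6418, 0.418, -0.643, -744.2653], [-0.0081, 0.8421, 0.5393, 704.6617], [0.0, 0.0, 0.0, 1.0]] ['pixels', 'fx', 'fy', 'cx', 'cy', 'world_from_camera']
top 469.69697352203883 469.69697352203883 313.7076205307887 238.34402969620956 [[-0.022, 0.992, -0.1239, 373.6639], [-0.9997, -0.0206, 0.0129, -34.1179], [0.0103, 0.1242, 0.9922, 1161.1629], [0.0, 0.0, 0.0, 1.0]] ['pixels', 'fx', 'fy', 'cx', 'cy', 'world_from_camera']
```

View pics/scene0.png

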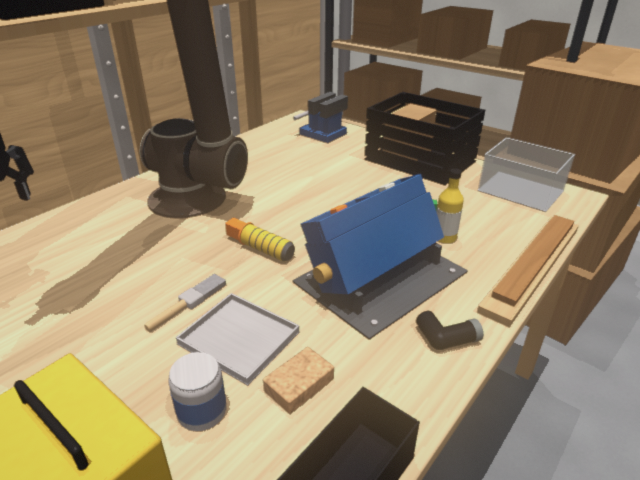

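View pics/top0.png

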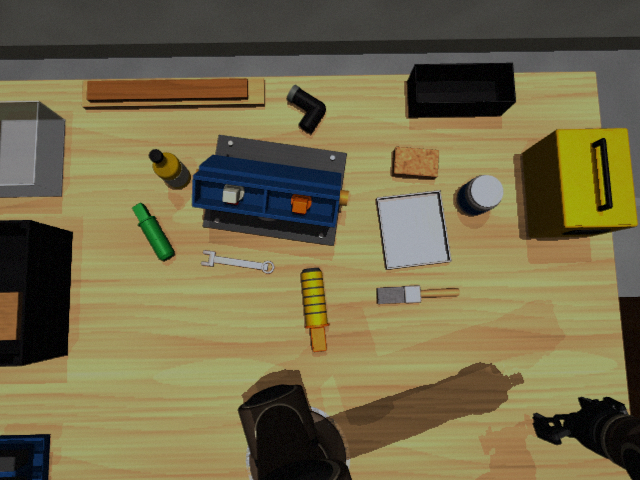

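The element meant is the orange knob in the blue block at top (300,204). The yellow ribbed thing with an orange end at (314,310) is larger and lies on the bench, and the green one at (152,232) is excluded by colour. I'll confirm that in an enlarged crop.

```bash
python3 - <<'E'
import cv2,numpy as np
a=cv2.imread("pics/top0.png")[125:255,185:365]
b=cv2.imread("pics/scene0.png")[165:325,285:475]
a=cv2.resize(a,None,fx=4.4,fy=4.4,interpolation=cv2.INTER_CUBIC);b=cv2.resize(b,(712,600),interpolation=cv2.INTER_CUBIC)
cv2.imwrite("pics/c_top.png",a);cv2.imwrite("pics/c_sc.png",b);print(a.shape,b.shape)
E
```

```text
(572, 792, 3) (600, 712, 3)
```

View pics/c_top.png

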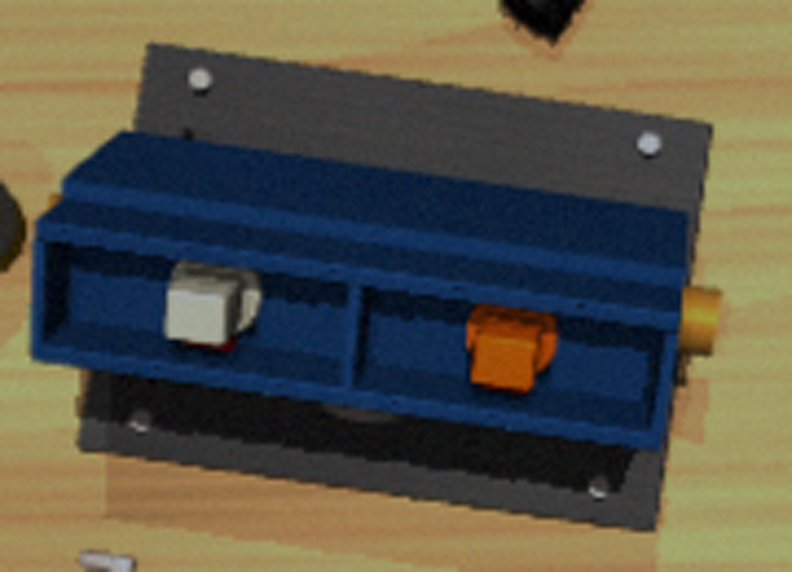

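View pics/c_sc.png

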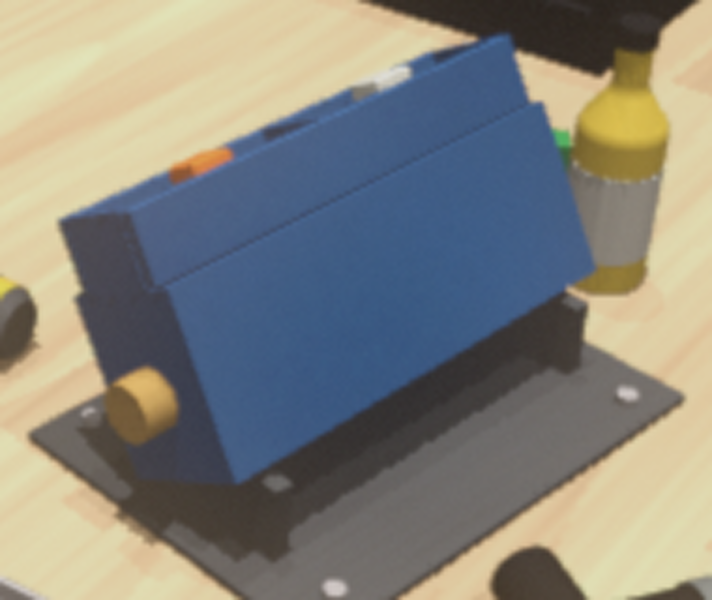

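```bash
cat > h.py <<'E'
import numpy as np
from scipy.spatial.transform import Rotation as R
from scipy.optimize import least_squares
CAM={"scene":(494.48,308.72,229.352,np.array([[0.7668,-0.3409,0.5438,1100.9508],[0.6418,0.418,-0.643,-744.2653],[-0.0081,0.8421,0.5393,704.6617]])),
"top":(469.697,313.7076,238.344,np.array([[-0.022,0.992,-0.1239,373.6639],[-0.9997,-0.0206,0.0129,-34.1179],[0.0103,0.1242,0.9922,1161.1629]]))}
def proj(n,P):
    f,cx,cy,T=CAM[n];q=T[:,:3].T@(np.asarray(P)-T[:,3]);return np.array([cx+f*q[0]/-q[2],cy+f*q[1]/q[2]])
def ray(n,u,v,z):
    f,cx,cy,T=CAM[n];d=T[:,:3]@np.array([(u-cx)/f,-(v-cy)/f,-1]);return T[:,3]+d*(z-T[2,3])/d[2]
def RB(yaw): return (R.from_euler('z',yaw)*R.from_euler('y',-30,degrees=True)).as_matrix()
E
python3 - <<'E'
from h import *
t=lambda u,v:("top",185+u/4.4,125+v/4.4); s=lambda u,v:("scene",285+u/3.747,165+v/3.75)
# (obs, block point; x 'h' rim half width)
O=[(t(127,133),(45,156,0)),(t(688,212),(45,-156,0)),(t(65,190),(45,156,112)),(t(686,272),(45,-156,112)),
(t(38,222),('h',156,157)),(t(32,360),('-h',156,157)),(t(660,447),('-h',-156,157)),(t(680,325),('h',-156,157)),
(t(504,361),(0,-75,162)),(t(203,310),(0,75,162)),
(s(235,482),(45,-156,0)),(s(165,285),(45,-156,112)),(s(543,102),(45,156,112)),(s(593,270),(45,156,0)),
(s(132,212),('h',-156,157)),(s(60,220),('-h',-156,157)),(s(508,36),('h',156,157))]
def res(p):
    M=RB(p[3]);o=[]
    for (n,u,v),b in O:
        x={'h':p[4],'-h':-p[4]}.get(b[0],b[0])
        o+=list(proj(n,p[:3]+M@np.array([x,b[1],b[2]]))-[u,v])
    return o
q=least_squares(res,[480,60,40,-.1,30],loss='soft_l1',x_scale=[100,100,100,.1,10])
p=q.x;print(np.round(p,4));print(np.round(np.reshape(res(p),(-1,2)),1).tolist())
M=RB(p[3]);print("knobtop used",p[:3]+M@[0,-75,162],"mouth",p[:3]+M@[0,-75,112]);print(M.round(3))
c=np.array([ray("top",*a,20)for a in[(377,198),(440,192),(451,262),(387,269)]]);print(c.round(1),c.mean(0),np.linalg.norm(c-np.roll(c,1,0),axis=1))
for k,a in dict(thin=(158,155,190),tin=(482,192,100),sand=(416,158,35)).items():print(k,ray("top",*a).round())
E
```

```text
[ 6.556382e+02  4.264220e+01  4.186850e+01 -1.669000e-01  3.424460e+01]
[[-1.3, -1.3], [-0.2, -0.6], [-0.6, -3.1], [-0.3, -1.2], [-0.9, -0.2], [-0.4, -1.0], [-0.2, 0.1], [0.1, -2.3], [-0.2, 0.0], [-1.8, 1.4], [-1.1, 1.0], [-0.7, 1.3], [-1.4, -0.1], [-0.5, 0.4], [-2.6, -0.3], [-2.4, 0.3], [-1.4, -0.3]]
knobtop used [563.30478228 -17.86021533 182.1646623 ] mouth [587.95742997 -22.01316147 138.86339211]
[[ 0.854  0.166 -0.493]
 [-0.144  0.986  0.083]
 [ 0.5   -0.     0.866]]
[[ 613.7 -208.    20. ]
 [ 625.8 -365.5   20. ]
 [ 451.1 -382.7   20. ]
 [ 437.3 -225.6   20. ]] [ 531.95295336 -295.44461425   20.        ] [177.2061549  157.88967636 175.54711073 157.73303771]
thin [680. 280. 190.]
tin [ 606. -440.  100.]
sand [ 709. -306.   35.]
```

```bash
cat >> h.py <<'E'
P=np.array([655.64,42.64,41.87]);YAW=-.1669
def B(p): return P+RB(YAW)@np.array(p,float)
def toolR(): return RB(YAW)@np.diag([1.,-1,-1])
def delta(r,pos,Rt):
    s=r.read_state();R0=R.from_euler('xyz',s["tool_rot"])
    print("t",s["t"],"shift",(pos-s["tcp_pos"]).round(1),"turn",(R.from_matrix(Rt)*R0.inv()).as_rotvec(degrees=True).round(2),"F",np.round(s["wrist_force"],1),"op",s["opening"])
E
python3 - <<'E'
from h import *
from cell import r
print(B([0,-75,272]));delta(r,B([0,-75,272]),toolR())
E
```

```text
[509.07032148  -8.72467013 277.42890983]
t 0.1 shift [355.6 493.1 -25.8] turn [  1.88 -30.21 -25.98] F [-0.2  0.1 -0.4] op 85.67049533293596
```

```bash
python3 -m creep '[{"tx":20,"ty":28,"az":-1.6,"ay":-1.9},{"tx":22,"ty":31,"az":-1.6,"ay":-1.9},{"tx":22,"ty":31,"az":-1.6,"ay":-1.9},{"tx":22,"ty":31,"az":-1.6,"ay":-1.9},{"tx":22,"ty":31,"az":-1.6,"ay":-1.9},{"tx":22,"ty":31,"az":-1.6,"ay":-1.9},{"tx":22,"ty":31,"az":-1.6,"ay":-1.9},{"tx":22,"ty":31,"az":-1.6,"ay":-1.9},{"tx":22,"ty":31,"az":-1.6,"ay":-1.9},{"tx":22,"ty":31,"az":-1.6,"ay":-1.9},{"tx":22,"ty":31,"az":-1.6,"ay":-1.9},{"tx":22,"ty":31,"az":-1.6,"ay":-1.9}]'; python3 -c "
from h import *
from cell import r
delta(r,B([0,-75,272]),toolR())"
```

```text
t 0.1 shift [355.6 493.1 -25.8] turn [  1.88 -30.21 -25.98] F [-0.2  0.1 -0.4] op 85.67049533293596invalid input at $[0]: expected keys gripper, tx, ty, tz, ax, ay, az
```

```bash
python3 -m creep '[{"gripper":85,"tx":20,"ty":28,"tz":0,"ax":0.1,"ay":-1.9,"az":-1.6},{"gripper":85,"tx":22,"ty":31,"tz":0,"ax":0.1,"ay":-1.9,"az":-1.6},{"gripper":85,"tx":22,"ty":31,"tz":0,"ax":0.1,"ay":-1.9,"az":-1.6},{"gripper":85,"tx":22,"ty":31,"tz":0,"ax":0.1,"ay":-1.9,"az":-1.6},{"gripper":85,"tx":22,"ty":31,"tz":0,"ax":0.1,"ay":-1.9,"az":-1.6},{"gripper":85,"tx":22,"ty":31,"tz":0,"ax":0.1,"ay":-1.9,"az":-1.6},{"gripper":85,"tx":22,"ty":31,"tz":0,"ax":0.1,"ay":-1.9,"az":-1.6},{"gripper":85,"tx":22,"ty":31,"tz":0,"ax":0.1,"ay":-1.9,"az":-1.6},{"gripper":85,"tx":22,"ty":31,"tz":0,"ax":0.1,"ay":-1.9,"az":-1.6},{"gripper":85,"tx":22,"ty":31,"tz":0,"ax":0.1,"ay":-1.9,"az":-1.6},{"gripper":85,"tx":22,"ty":31,"tz":0,"ax":0.1,"ay":-1.9,"az":-1.6},{"gripper":85,"tx":22,"ty":31,"tz":0,"ax":0.1,"ay":-1.9,"az":-1.6}]'; python3 -c "
from h import *
from cell import r
delta(r,B([0,-75,272]),toolR())"
```

```text
t: 1.1
tcp_pos: [415.9, -131.3, 303.9]
tool_rot: [3.111, -0.398, -0.039]
wrist_force: [1.1, -1.0, -0.7]
opening: 85.2
finger_force: 0.0
t 1.1 shift [ 93.2 122.6 -26.4] turn [ 0.81 -7.35 -6.57] F [ 1.1 -1.  -0.7] op 85.20846799104223
```

```bash
python3 -m creep '[{"gripper":85,"tx":18,"ty":24,"tz":0,"ax":0.1,"ay":-1.5,"az":-1.3},{"gripper":85,"tx":18,"ty":24,"tz":-5,"ax":0.2,"ay":-1.5,"az":-1.3},{"gripper":85,"tx":18,"ty":24,"tz":-7,"ax":0.2,"ay":-1.5,"az":-1.3},{"gripper":85,"tx":18,"ty":24,"tz":-7,"ax":0.2,"ay":-1.5,"az":-1.3},{"gripper":85,"tx":18,"ty":24,"tz":-7,"ax":0.1,"ay":-1.4,"az":-1.3},{"gripper":85,"tx":0,"ty":0,"tz":0,"ax":0,"ay":0,"az":0},{"gripper":85,"tx":0,"ty":0,"tz":0,"ax":0,"ay":0,"az":0}]'; python3 -c "
from h import *
from cell import r
import cv2
delta(r,B([0,-75,272]),toolR())
s=r.read_state();im=r.get_image('wrist')
cv2.imwrite('pics/w1.png',im['pixels'][:,:,::-1])
np.savez('w1.npz',pos=s['tcp_pos'],rot=s['tool_rot'],T=im['T_tool_cam'],k=[im['fx'],im['fy'],im['cx'],im['cy']])
print(np.round(im['T_tool_cam'],3),im['fx'],im['cx'],im['cy'])"
```

```text
t: 1.68
tcp_pos: [500.3, -53.7, 276.6]
tool_rot: [-3.141, -0.52, -0.106]
wrist_force: [-0.3, 0.4, 0.1]
opening: 84.9
finger_force: 0.0
t 1.6833 shift [ 8.8 45.   0.8] turn [-0.07 -0.22 -3.49] F [-0.3  0.4  0.1] op 84.92537349100213
[[ 1.0000e-03  9.4500e-01  3.2700e-01  8.5514e+01]
 [ 1.0000e+00 -1.0000e-03 -1.0000e-03  5.7900e-01]
 [-1.0000e-03  3.2700e-01 -9.4500e-01 -6.9378e+01]
 [ 0.0000e+00  0.0000e+00  0.0000e+00  1.0000e+00]] 403.33107498423715 321.9972708687032 239.3924727462262
```

View pics/w1.png

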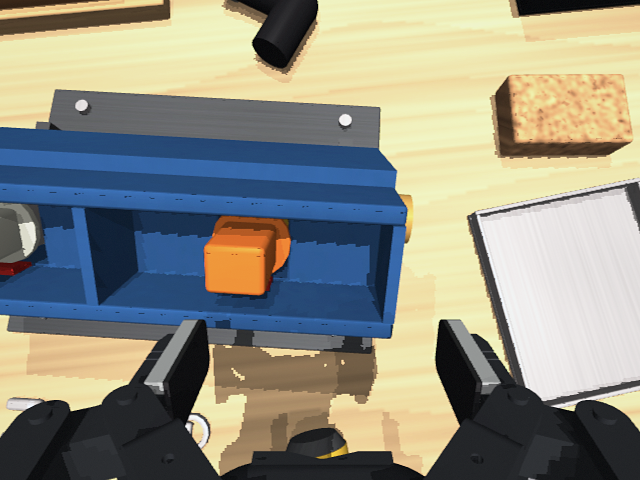

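The wrist view shows the orange knob with its top face about (205–270, 249–295), the pocket around it, the divider at (90,255) and the right rim corner at (392,335). I'll check it against the model.

```bash
cat >> h.py <<'E'
def wproj(d,p,off=(0,0,0)):
    Rt=R.from_euler('xyz',d['rot']).as_matrix();q=Rt.T@(np.asarray(p)-d['pos']);T=d['T']
    c=T[:3,:3].T@(q-T[:3,3]);f,_,cx,cy=d['k'];return np.array([cx+f*c[0]/-c[2],cy+f*c[1]/c[2]])
E
python3 - <<'E'
from h import *
import cv2
d=np.load('w1.npz');im=cv2.imread('pics/w1.png')
for pts,c in(([(x,-75+y,162)for x,y in((-13,-15),(13,-15),(13,15),(-13,15))],(0,255,0)),([(x,-75+y,157)for x,y in((-26,-73.5),(26,-73.5),(26,73.5),(-26,73.5))],(0,0,255)),([(45,-156,112),(45,156,112),(45,156,0),(45,-156,0)],(255,255,0)),([(-26,-1.5,112),(-26,-148.5,112),(26,-148.5,112)],(255,0,255))):
    q=np.array([wproj(d,B(p))for p in pts]);print(q.round().tolist())
    cv2.polylines(im,[q.astype(int)],True,c,1)
cv2.imwrite('pics/w1o.png',cv2.resize(im[80:380,0:440],None,fx=1.8,fy=1.8,interpolation=cv2.INTER_CUBIC))
E
```

```text
[[265.0, 301.0], [265.0, 253.0], [202.0, 249.0], [205.0, 298.0]]
[[378.0, 326.0], [389.0, 231.0], [84.0, 213.0], [98.0, 309.0]]
[[396.0, 176.0], [-147.0, 144.0], [4.0, 130.0], [377.0, 151.0]]
[[137.0, 273.0], [371.0, 288.0], [379.0, 207.0]]
```

View pics/w1o.png

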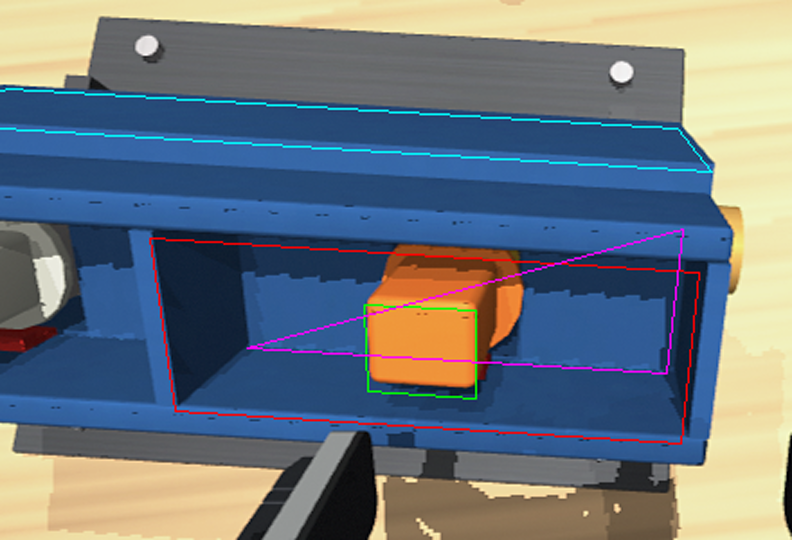

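```bash
python3 - <<'E'
from h import *
import h
d=np.load('w1.npz');g=lambda u,v:np.array([u/1.8,80+v/1.8])
O=[(g(155,232),(26,-1.5,157)),(g(174,403),(-26,-1.5,157)),(g(690,431),(-26,-148.5,157)),(g(708,264),(26,-148.5,157)),
(g(369,302),(13,-60,162)),(g(478,307),(13,-90,162)),(g(474,388),(-13,-90,162)),(g(370,380),(-13,-60,162)),(g(680,126),(45,-156,0)),(g(732,228),(34.2,-156,157))]
def res(p,pri=True):
    M=RB(YAW+p[3]);o=[]
    for q,b in O:o+=list(wproj(d,P+p[:3]+M@np.array(b))-q)
    return o+(list(p[:3]*.6)+[p[3]*100] if pri else [])
q=least_squares(res,[0,0,0,0],x_scale=[1,1,1,.01]);print(q.x,np.reshape(res(q.x,False),(-1,2)).round(1).tolist())
P2=P+q.x[:3];y2=YAW+q.x[3];print(P2,y2)
open('h.py','a').write(f"P=np.array({P2.round(2).tolist()});YAW={y2:.4f}\n")
E
python3 -c "
from h import *
from cell import r
delta(r,B([0,-75,272]),toolR());print(toolR().round(3))"
```

```text
[ 1.78571166 -0.69274011  0.97480394  0.00497183] [[-1.7, -0.2], [2.3, 1.1], [-3.1, 1.7], [-2.6, -1.1], [-1.1, -3.4], [1.0, -2.6], [3.0, 1.2], [0.8, 2.2], [-0.7, -2.3], [1.9, 3.1]]
[657.42571166  41.94725989  42.84480394] -0.16192817416828426
t 1.7333 shift [10.8 43.9  1. ] turn [-0.06 -0.17 -3.16] F [-0.1 -0.9  0.1] op 84.91250273118139
[[ 0.855 -0.161  0.493]
 [-0.14  -0.987 -0.081]
 [ 0.5    0.    -0.866]]
```

```bash
python3 -m creep '[{"gripper":85,"tx":3,"ty":11,"tz":0,"ax":0,"ay":0,"az":-0.8},{"gripper":85,"tx":3,"ty":11,"tz":0,"ax":0,"ay":0,"az":-0.8},{"gripper":85,"tx":3,"ty":11,"tz":0,"ax":0,"ay":0,"az":-0.8},{"gripper":85,"tx":2,"ty":11,"tz":1,"ax":0,"ay":-0.2,"az":-0.8},{"gripper":85,"tx":0,"ty":0,"tz":0,"ax":0,"ay":0,"az":0},{"gripper":85,"tx":0,"ty":0,"tz":0,"ax":0,"ay":0,"az":0},{"gripper":85,"tx":5,"ty":-0.8,"tz":-8.7,"ax":0,"ay":0,"az":0},{"gripper":85,"tx":5,"ty":-0.8,"tz":-8.7,"ax":0,"ay":0,"az":0},{"gripper":85,"tx":5,"ty":-0.8,"tz":-8.7,"ax":0,"ay":0,"az":0},{"gripper":85,"tx":0,"ty":0,"tz":0,"ax":0,"ay":0,"az":0},{"gripper":85,"tx":0,"ty":0,"tz":0,"ax":0,"ay":0,"az":0}]'; python3 -c "
from h import *
from cell import r
import cv2
delta(r,B([0,-75,197]),toolR())
s=r.read_state();im=r.get_image('wrist')
d=dict(pos=s['tcp_pos'],rot=s['tool_rot'],T=im['T_tool_cam'],k=[im['fx'],im['fy'],im['cx'],im['cy']])
I=im['pixels'][:,:,::-1].copy()
for z,h,w,c in((162,13,15,(0,255,0)),(157,26,73.5,(0,0,255))):
    q=np.array([wproj(d,B((x*h,-75+y*w,z)))for x,y in((-1,-1),(1,-1),(1,1),(-1,1))]);cv2.polylines(I,[q.astype(int)],True,c,1)
cv2.imwrite('pics/w2.png',I)"
```

```text
t: 2.65
tcp_pos: [522.2, -54.7, 251.1]
tool_rot: [-3.139, -0.523, -0.103]
wrist_force: [-0.4, -0.4, -0.6]
opening: 84.7
finger_force: 0.0
t 2.65 shift [ 26.   38.5 -37.6] turn [-0.14 -0.01 -3.45] F [-0.4 -0.4 -0.6] op 84.74606079527642
```

View pics/w2.png

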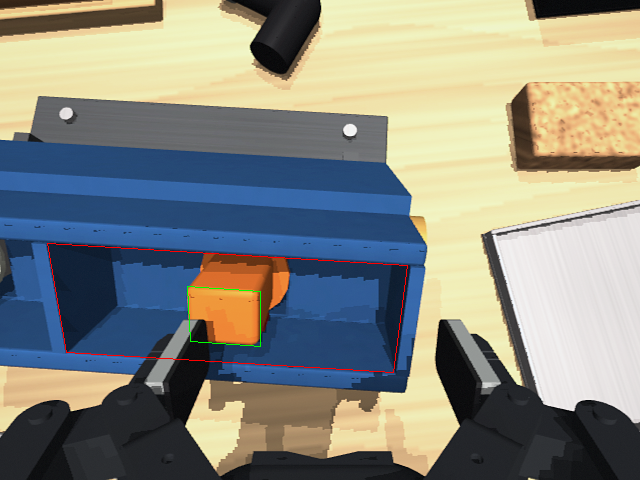

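The overlay fits the knob and pocket, but the y/yaw part of the last move did not happen. I'll check the joints.

```bash
python3 -c "
from cell import r
s=r.read_state();print(s['joints'].round(3),s['qvel'].round(3),s['tau'].round(2),s['tcp_pos'])"; ls .; python3 -m creep --help | head -30
```

```text
[-0.106 -0.208 -0.581  0.673  0.004  3.139] [-0.001 -0.012  0.015  0.003 -0.001  0.   ] [-1.000e-02 -2.541e+01  3.910e+01 -5.000e+00  1.000e-02 -0.000e+00] [522.37293899 -54.69724274 251.94421384]
h.py
pics
w1.npzinvalid input: not JSON, or not a number
```

```bash
python3 -m creep '[{"gripper":85,"tx":-5,"ty":3,"tz":9,"ax":-3.5,"ay":0.36,"az":6.13},{"gripper":85,"tx":-5,"ty":3,"tz":9,"ax":-3.5,"ay":0.36,"az":6.13},{"gripper":85,"tx":0,"ty":4,"tz":0,"ax":-3.5,"ay":0.36,"az":6.13},{"gripper":85,"tx":0,"ty":4,"tz":0,"ax":-3.5,"ay":0.36,"az":6.13},{"gripper":85,"tx":0,"ty":4,"tz":0,"ax":-3.5,"ay":0.36,"az":6.13},{"gripper":85,"tx":0,"ty":4,"tz":0,"ax":-3.5,"ay":0.36,"az":6.13},{"gripper":85,"tx":0,"ty":4,"tz":0,"ax":-3.5,"ay":0.36,"az":6.13},{"gripper":85,"tx":0,"ty":4,"tz":0,"ax":-3.5,"ay":0.36,"az":6.13},{"gripper":85,"tx":0,"ty":4,"tz":0,"ax":-3.5,"ay":0.36,"az":6.13},{"gripper":85,"tx":0,"ty":4,"tz":0,"ax":-3.5,"ay":0.36,"az":6.13},{"gripper":85,"tx":0,"ty":0,"tz":0,"ax":-3.5,"ay":0.36,"az":6.13},{"gripper":85,"tx":0,"ty":0,"tz":0,"ax":-3.5,"ay":0.36,"az":6.13}]'; echo "
def toolR(): return RB(YAW)@np.diag([-1.,1,-1])" >>h.py; python3 -c "
from h import *
from cell import r
delta(r,B([0,-75,230]),toolR());print(r.read_state()['joints'].round(3))"
```

```text
t: 3.7
tcp_pos: [512.6, -16.4, 271.4]
tool_rot: [2.624, -0.047, 1.398]
wrist_force: [0.2, 0.0, -1.1]
opening: 84.7
finger_force: 0.0
t 3.7 shift [ 19.3   2.9 -29.3] turn [-46.77   5.79  78.9 ] F [ 0.2  0.  -1.1] op 84.70748239696955
[-0.016 -0.237 -0.557  0.732 -0.038  1.731]
```

```bash
python3 -m creep '[{"gripper":85,"tx":0,"ty":0,"tz":0,"ax":-3.6,"ay":0.45,"az":6.07},{"gripper":85,"tx":0,"ty":0,"tz":0,"ax":-3.6,"ay":0.45,"az":6.07},{"gripper":85,"tx":0,"ty":0,"tz":0,"ax":-3.6,"ay":0.45,"az":6.07},{"gripper":85,"tx":0,"ty":0,"tz":0,"ax":-3.6,"ay":0.45,"az":6.07},{"gripper":85,"tx":0,"ty":0,"tz":0,"ax":-3.6,"ay":0.45,"az":6.07},{"gripper":85,"tx":0,"ty":0,"tz":0,"ax":-3.6,"ay":0.45,"az":6.07},{"gripper":85,"tx":0,"ty":0,"tz":0,"ax":-3.6,"ay":0.45,"az":6.07},{"gripper":85,"tx":0,"ty":0,"tz":0,"ax":-3.6,"ay":0.45,"az":6.07},{"gripper":85,"tx":0,"ty":0,"tz":0,"ax":-3.6,"ay":0.45,"az":6.07},{"gripper":85,"tx":0,"ty":0,"tz":0,"ax":-3.6,"ay":0.45,"az":6.07},{"gripper":85,"tx":0,"ty":0,"tz":0,"ax":-3.6,"ay":0.45,"az":6.07},{"gripper":85,"tx":0,"ty":0,"tz":0,"ax":-3.6,"ay":0.45,"az":6.07}]'; python3 -c "
from h import *
from cell import r
delta(r,B([0,-75,230]),toolR());print(r.read_state()['joints'].round(3))"
```

```text
t: 4.7
tcp_pos: [512.6, -16.7, 271.4]
tool_rot: [3.071, 0.518, 2.838]
wrist_force: [-0.2, -0.3, -0.7]
opening: 84.9
finger_force: 0.0
t 4.7 shift [ 19.3   3.1 -29.4] turn [-3.52  0.49  6.11] F [-0.2 -0.3 -0.7] op 84.86193025926723
[ 0.003 -0.235 -0.556  0.733 -0.082  0.267]
```

```bash
python3 -m creep '[{"gripper":85,"tx":0,"ty":1,"tz":0,"ax":-1.75,"ay":0.25,"az":3.05},{"gripper":85,"tx":0,"ty":1,"tz":0,"ax":-1.75,"ay":0.25,"az":3.05},{"gripper":85,"tx":6.4,"ty":0.5,"tz":-9.8,"ax":0,"ay":0,"az":0},{"gripper":85,"tx":6.4,"ty":0.3,"tz":-9.8,"ax":0,"ay":0,"az":0},{"gripper":85,"tx":6.4,"ty":0.3,"tz":-9.8,"ax":0,"ay":0,"az":0},{"gripper":85,"tx":0,"ty":0,"tz":0,"ax":0,"ay":0,"az":0},{"gripper":85,"tx":0,"ty":0,"tz":0,"ax":0,"ay":0,"az":0}]'; python3 -c "
from h import *
from cell import r
import cv2
delta(r,B([0,-75,197]),toolR())
s=r.read_state();im=r.get_image('wrist')
d=dict(pos=s['tcp_pos'],rot=s['tool_rot'],T=im['T_tool_cam'],k=[im['fx'],im['fy'],im['cx'],im['cy']])
I=im['pixels'][:,:,::-1].copy()
for z,h,w,c in((162,13,15,(0,255,0)),(157,26,73.5,(0,0,255))):
    q=np.array([wproj(d,B((x*h,-75+y*w,z)))for x,y in((-1,-1),(1,-1),(1,1),(-1,1))]);cv2.polylines(I,[q.astype(int)],True,c,1)
cv2.imwrite('pics/w3.png',I)"
```

```text
t: 5.28
tcp_pos: [531.5, -13.6, 241.2]
tool_rot: [3.138, 0.521, 2.973]
wrist_force: [0.6, -0.3, 0.1]
opening: 84.7
finger_force: 0.0
t 5.2833 shift [ 16.7  -2.6 -27.7] turn [-0.18 -0.09  0.32] F [ 0.6 -0.3  0.1] op 84.7494568170764
```

View pics/w3.png

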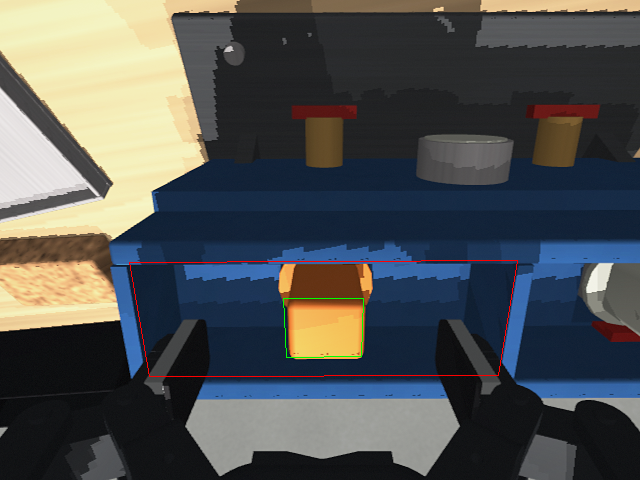

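Aligned: the knob's top face is at (287–365, 298–358) and matches the model, and the fingers straddle it inside the pocket. Descending along the well axis.

```bash
python3 -m creep '[{"gripper":85,"tx":3.4,"ty":-0.5,"tz":-5.6,"ax":0,"ay":0,"az":0.1},{"gripper":85,"tx":3.4,"ty":-0.5,"tz":-5.6,"ax":-0.1,"ay":0,"az":0.1},{"gripper":85,"tx":3.4,"ty":-0.5,"tz":-5.6,"ax":0,"ay":0,"az":0.1},{"gripper":85,"tx":3.4,"ty":-0.5,"tz":-5.6,"ax":0,"ay":0,"az":0},{"gripper":85,"tx":3.2,"ty":-0.5,"tz":-5.4,"ax":0,"ay":0,"az":0},{"gripper":85,"tx":0,"ty":0,"tz":0,"ax":0,"ay":0,"az":0},{"gripper":60,"tx":0,"ty":0,"tz":0,"ax":0,"ay":0,"az":0},{"gripper":45,"tx":0,"ty":0,"tz":0,"ax":0,"ay":0,"az":0},{"gripper":36,"tx":0,"ty":0,"tz":0,"ax":0,"ay":0,"az":0},{"gripper":36,"tx":0,"ty":0,"tz":0,"ax":0,"ay":0,"az":0},{"gripper":36,"tx":0,"ty":0,"tz":0,"ax":0,"ay":0,"az":0}]'; python3 -c "
from h import *
from cell import r
delta(r,B([0,-75,197]),toolR())"
```

```text
t: 6.25
tcp_pos: [548.5, -16.1, 213.9]
tool_rot: [3.14, 0.523, 2.979]
wrist_force: [0.3, -0.6, -0.4]
opening: 36.0
finger_force: 0.0
t 6.25 shift [-0.4 -0.1 -0.5] turn [-0.08 -0.    0.02] F [ 0.3 -0.6 -0.4] op 35.981856143120325
```

Close slowly on the knob.

```bash
python3 -m creep '[{"gripper":33,"tx":0,"ty":0,"tz":0,"ax":0,"ay":0,"az":0},{"gripper":31,"tx":0,"ty":0,"tz":0,"ax":0,"ay":0,"az":0},{"gripper":29,"tx":0,"ty":0,"tz":0,"ax":0,"ay":0,"az":0},{"gripper":20,"tx":0,"ty":0,"tz":0,"ax":0,"ay":0,"az":0},{"gripper":20,"tx":0,"ty":0,"tz":0,"ax":0,"ay":0,"az":0},{"gripper":20,"tx":0,"ty":0,"tz":0,"ax":0,"ay":0,"az":0}]'; python3 -c "
from h import *
from cell import r
s=r.read_state();print('F in block',RB(YAW).T@s['wrist_force'],'pos in block',RB(YAW).T@(s['tcp_pos']-P),s['moment'])
for a in(-2.4,2.4):
    M=RB(YAW);rv=M@np.array([0,a,0]);Q=R.from_rotvec(rv,degrees=True).as_matrix();f=B([0,-75,12]);t=s['tcp_pos'];print(a,'turn',rv.round(2),'shift',(f+Q@(t-f)-t).round(2))"
```

```text
t: 6.75
tcp_pos: [548.5, -15.8, 214.0]
tool_rot: [3.139, 0.523, 2.979]
wrist_force: [-3.7, 2.5, 4.3]
opening: 29.5
finger_force: 59.2
F in block [-1.37666841  1.9107816   5.81756657] pos in block [  0.54576951 -74.5669624  197.31285391] [0.62246736 0.75429595 0.31038342]
-2.4 turn [-0.39 -2.37  0.  ] shift [-6.56  1.07 -4.  ]
2.4 turn [0.39 2.37 0.  ] shift [ 6.72 -1.1   3.72]
```

```bash
python3 -m creep '[{"gripper":20,"tx":1.35,"ty":-0.22,"tz":0.77,"ax":0.08,"ay":0.47,"az":0},{"gripper":20,"tx":1.35,"ty":-0.22,"tz":0.76,"ax":0.08,"ay":0.48,"az":0},{"gripper":20,"tx":1.35,"ty":-0.22,"tz":0.75,"ax":0.08,"ay":0.47,"az":0},{"gripper":20,"tx":1.34,"ty":-0.22,"tz":0.72,"ax":0.08,"ay":0.48,"az":0},{"gripper":20,"tx":1.34,"ty":-0.22,"tz":0.72,"ax":0.07,"ay":0.47,"az":0},{"gripper":20,"tx":0,"ty":0,"tz":0,"ax":0,"ay":0,"az":0},{"gripper":20,"tx":0,"ty":0,"tz":0,"ax":0,"ay":0,"az":0}]'; cat >>h.py <<'E'
def rep(r):
    s=r.read_state();M=RB(YAW);Rt=R.from_euler('xyz',s['tool_rot']).as_matrix()
    print('Fb',(M.T@s['wrist_force']).round(1),'pb',(M.T@(s['tcp_pos']-P)).round(2),'rot in block (deg)',R.from_matrix(M.T@Rt@toolR().T@M).as_rotvec(degrees=True).round(2),'mom_b',(M.T@s['moment']).round(2),s['t'])
E
python3 -c "
from h import *
from cell import r
rep(r)"
```

```text
t: 7.33
tcp_pos: [554.1, -16.8, 217.3]
tool_rot: [3.139, 0.479, 2.979]
wrist_force: [-14.8, 4.5, 9.5]
opening: 29.5
finger_force: 60.3
Fb [-8.5  2.  15.9] pb [  7.08 -74.6  197.37] rot in block (deg) [ 0.11  2.58 -0.03] mom_b [ 0.61  1.47 -0.02] 7.3333
```

```bash
python3 -m creep '[{"gripper":20,"tx":0.5,"ty":-0.08,"tz":0.36,"ax":0.02,"ay":0.1,"az":0},{"gripper":20,"tx":0.5,"ty":-0.08,"tz":0.36,"ax":0.02,"ay":0.1,"az":0},{"gripper":20,"tx":0.5,"ty":-0.08,"tz":0.36,"ax":0.02,"ay":0.1,"az":0},{"gripper":20,"tx":0,"ty":0,"tz":0,"ax":0,"ay":0,"az":0},{"gripper":20,"tx":0,"ty":0,"tz":0,"ax":0,"ay":0,"az":0}]';python3 -c "
from h import *
from cell import r
rep(r)"
```

```text
t: 7.75
tcp_pos: [554.5, -16.9, 217.5]
tool_rot: [3.139, 0.471, 2.979]
wrist_force: [-18.1, 5.2, 9.9]
opening: 29.6
finger_force: 60.6
Fb [-11.3   2.2  17.9] pb [  7.6  -74.68 197.35] rot in block (deg) [ 0.11  3.01 -0.02] mom_b [ 0.58  1.96 -0.03] 7.75
```

```bash
python3 -m creep '[{"gripper":20,"tx":0.5,"ty":-0.08,"tz":0.48,"ax":0,"ay":0,"az":0},{"gripper":20,"tx":0.5,"ty":-0.08,"tz":0.48,"ax":0,"ay":0,"az":0},{"gripper":20,"tx":0.5,"ty":-0.08,"tz":0.48,"ax":0,"ay":0,"az":0},{"gripper":20,"tx":0,"ty":0,"tz":0,"ax":0,"ay":0,"az":0}]';python3 -c "
from h import *
from cell import r
rep(r)"
```

```text
t: 8.08
tcp_pos: [554.8, -17.0, 217.8]
tool_rot: [3.14, 0.468, 2.98]
wrist_force: [-21.4, 6.7, 9.1]
opening: 29.4
finger_force: 60.6
Fb [-14.7   3.2  18.9] pb [  7.99 -74.68 197.37] rot in block (deg) [ 0.12  3.19 -0.  ] mom_b [ 0.59  2.69 -0.01] 8.0833
```

```bash
python3 -m creep '[{"gripper":20,"tx":0.8,"ty":-0.13,"tz":0.7,"ax":0,"ay":0,"az":0},{"gripper":20,"tx":0.8,"ty":-0.13,"tz":0.7,"ax":0,"ay":0,"az":0},{"gripper":20,"tx":0.8,"ty":-0.13,"tz":0.7,"ax":0,"ay":0,"az":0},{"gripper":20,"tx":0,"ty":0,"tz":0,"ax":0,"ay":0,"az":0}]';python3 -c "
from h import *
from cell import r
rep(r)"
```

```text
t: 8.42
tcp_pos: [555.3, -17.1, 218.0]
tool_rot: [3.14, 0.463, 2.98]
wrist_force: [-28.0, 7.7, 8.4]
opening: 29.4
finger_force: 61.0
Fb [-20.8   3.1  21.7] pb [  8.56 -74.72 197.35] rot in block (deg) [0.12 3.48 0.03] mom_b [ 0.65  3.99 -0.04] 8.4167
```

```bash
python3 -m creep '[{"gripper":20,"tx":-1.71,"ty":0.28,"tz":-1.0,"ax":-0.12,"ay":-0.74,"az":0},{"gripper":20,"tx":-1.71,"ty":0.28,"tz":-1.0,"ax":-0.12,"ay":-0.74,"az":0},{"gripper":20,"tx":-1.71,"ty":0.28,"tz":-1.0,"ax":-0.12,"ay":-0.74,"az":0},{"gripper":20,"tx":-1.71,"ty":0.28,"tz":-1.0,"ax":-0.12,"ay":-0.74,"az":0},{"gripper":20,"tx":0,"ty":0,"tz":0,"ax":0,"ay":0,"az":0}]';python3 -c "
from h import *
from cell import r
rep(r)"
```

```text
t: 8.83
tcp_pos: [551.7, -16.6, 215.9]
tool_rot: [3.14, 0.524, 2.979]
wrist_force: [-5.6, 3.2, 0.6]
opening: 29.2
finger_force: 59.2
Fb [-5.   2.3  3.5] pb [  4.31 -74.83 197.3 ] rot in block (deg) [ 0.09 -0.02 -0.03] mom_b [0.52 1.73 0.05] 8.8333
```

```bash
python3 -m creep '[{"gripper":20,"tx":-1.71,"ty":0.28,"tz":-1.0,"ax":-0.04,"ay":-0.25,"az":0},{"gripper":20,"tx":-1.71,"ty":0.28,"tz":-1.0,"ax":-0.06,"ay":-0.35,"az":0},{"gripper":20,"tx":-1.71,"ty":0.28,"tz":-1.0,"ax":-0.06,"ay":-0.35,"az":0},{"gripper":20,"tx":-1.71,"ty":0.28,"tz":-1.0,"ax":-0.06,"ay":-0.35,"az":0},{"gripper":20,"tx":-1.71,"ty":0.28,"tz":-1.0,"ax":-0.06,"ay":-0.35,"az":0},{"gripper":20,"tx":0,"ty":0,"tz":0,"ax":0,"ay":0,"az":0}]';python3 -c "
from h import *
from cell import r
rep(r)"
```

```text
t: 9.33
tcp_pos: [545.8, -15.7, 213.2]
tool_rot: [3.14, 0.56, 2.978]
wrist_force: [6.2, 0.9, -6.1]
opening: 29.4
finger_force: 59.7
Fb [ 2.1  1.9 -8.3] pb [ -2.2  -74.89 197.97] rot in block (deg) [ 0.05 -2.06 -0.08] mom_b [ 0.44 -0.1   0.02] 9.3333
```

```bash
python3 -m creep '[{"gripper":20,"tx":-1.66,"ty":0.28,"tz":-1.1,"ax":-0.03,"ay":-0.2,"az":0},{"gripper":20,"tx":-1.66,"ty":0.28,"tz":-1.1,"ax":-0.03,"ay":-0.2,"az":0},{"gripper":20,"tx":-1.66,"ty":0.28,"tz":-1.1,"ax":-0.03,"ay":-0.2,"az":0},{"gripper":20,"tx":0,"ty":0,"tz":0,"ax":0,"ay":0,"az":0}]';python3 -c "
from h import *
from cell import r
rep(r)"
```

```text
t: 9.67
tcp_pos: [542.4, -15.1, 211.9]
tool_rot: [3.139, 0.575, 2.977]
wrist_force: [11.2, -0.3, -3.6]
opening: 28.9
finger_force: 60.0
Fb [ 7.8  1.5 -8.7] pb [ -5.79 -74.82 198.55] rot in block (deg) [ 0.06 -2.92 -0.11] mom_b [ 0.32 -1.12  0.03] 9.6667
```

```bash
python3 -m creep '[{"gripper":20,"tx":-1.51,"ty":0.25,"tz":-1.35,"ax":0,"ay":0,"az":0},{"gripper":20,"tx":-1.51,"ty":0.25,"tz":-1.35,"ax":0,"ay":0,"az":0},{"gripper":20,"tx":0,"ty":0,"tz":0,"ax":0,"ay":0,"az":0}]';python3 -c "
from h import *
from cell import r
rep(r)"
```

```text
t: 9.92
tcp_pos: [541.6, -14.9, 211.6]
tool_rot: [3.139, 0.58, 2.976]
wrist_force: [17.9, -2.2, -3.1]
opening: 29.4
finger_force: 60.0
Fb [ 14.1   0.7 -11.7] pb [ -6.66 -74.79 198.74] rot in block (deg) [ 0.04 -3.24 -0.15] mom_b [ 0.27 -2.43  0.07] 9.9167
```

```bash
python3 -m creep '[{"gripper":20,"tx":-1.6,"ty":0.26,"tz":-1.3,"ax":0,"ay":0,"az":0},{"gripper":20,"tx":-1.6,"ty":0.26,"tz":-1.3,"ax":0,"ay":0,"az":0},{"gripper":20,"tx":0,"ty":0,"tz":0,"ax":0,"ay":0,"az":0}]';python3 -c "
from h import *
from cell import r
rep(r)"
```

```text
t: 10.17
tcp_pos: [540.9, -14.8, 211.5]
tool_rot: [3.139, 0.586, 2.975]
wrist_force: [28.8, -3.9, -4.1]
opening: 29.6
finger_force: 60.9
Fb [ 23.1   0.8 -18.1] pb [ -7.4  -74.78 198.99] rot in block (deg) [ 0.03 -3.6  -0.2 ] mom_b [ 0.13 -3.94  0.11] 10.1667
```

```bash
python3 -m creep '[{"gripper":20,"tx":1.71,"ty":-0.28,"tz":1.0,"ax":0.14,"ay":0.8,"az":0},{"gripper":20,"tx":1.71,"ty":-0.28,"tz":1.0,"ax":0.14,"ay":0.8,"az":0},{"gripper":20,"tx":1.71,"ty":-0.28,"tz":1.0,"ax":0.1,"ay":0.6,"az":0},{"gripper":20,"tx":1.71,"ty":-0.28,"tz":1.0,"ax":0.1,"ay":0.6,"az":0},{"gripper":20,"tx":1.71,"ty":-0.28,"tz":1.0,"ax":0,"ay":0,"az":0},{"gripper":20,"tx":0,"ty":0,"tz":0,"ax":0,"ay":0,"az":0}]';python3 -c "
from h import *
from cell import r
rep(r)"
```

```text
t: 10.67
tcp_pos: [545.4, -15.5, 213.2]
tool_rot: [3.139, 0.526, 2.977]
wrist_force: [3.0, 0.9, 5.3]
opening: 29.5
finger_force: 63.8
Fb [5.1 1.3 3.2] pb [ -2.6  -74.76 198.16] rot in block (deg) [ 0.09 -0.15 -0.14] mom_b [ 0.31 -0.87 -0.03] 10.6667
```

```bash
python3 -m creep '[{"gripper":20,"tx":1.37,"ty":-0.22,"tz":0.8,"ax":0,"ay":0.08,"az":0},{"gripper":20,"tx":1.37,"ty":-0.22,"tz":0.8,"ax":0,"ay":0.08,"az":0},{"gripper":20,"tx":0,"ty":0,"tz":0,"ax":0,"ay":0,"az":0},{"gripper":20,"tx":-1.0,"ty":0.16,"tz":1.73,"ax":0,"ay":0,"az":0},{"gripper":20,"tx":-1.0,"ty":0.16,"tz":1.73,"ax":0,"ay":0,"az":0},{"gripper":20,"tx":0,"ty":0,"tz":0,"ax":0,"ay":0,"az":0}]';python3 -c "
from h import *
from cell import r
rep(r)"
```

```text
t: 11.17
tcp_pos: [544.1, -15.4, 214.5]
tool_rot: [3.14, 0.517, 2.978]
wrist_force: [6.9, 1.3, -2.4]
opening: 29.3
finger_force: 62.3
Fb [ 4.5  2.4 -5.4] pb [ -2.97 -74.84 199.99] rot in block (deg) [ 0.05  0.38 -0.08] mom_b [ 0.38 -0.87 -0.  ] 11.1667
```

```bash
python3 -m creep '[{"gripper":20,"tx":1.71,"ty":-0.28,"tz":1.0,"ax":0,"ay":-0.15,"az":0},{"gripper":20,"tx":1.71,"ty":-0.28,"tz":1.0,"ax":0,"ay":-0.15,"az":0},{"gripper":20,"tx":-1.0,"ty":0.16,"tz":1.73,"ax":0,"ay":0,"az":0},{"gripper":20,"tx":-1.0,"ty":0.16,"tz":1.73,"ax":0,"ay":0,"az":0},{"gripper":20,"tx":0,"ty":0,"tz":0,"ax":0,"ay":0,"az":0}]';python3 -c "
from h import *
from cell import r
rep(r)"
```

```text
t: 11.58
tcp_pos: [543.7, -15.4, 216.7]
tool_rot: [3.139, 0.516, 2.978]
wrist_force: [10.3, 1.9, -17.2]
opening: 29.3
finger_force: 64.1
Fb [ -0.    3.5 -19.9] pb [ -2.27 -74.92 202.08] rot in block (deg) [ 0.09  0.46 -0.06] mom_b [ 0.7   0.12 -0.  ] 11.5833
```

```bash
python3 -m creep '[{"gripper":20,"tx":-1.0,"ty":0.16,"tz":1.73,"ax":0,"ay":0,"az":0},{"gripper":20,"tx":0,"ty":0,"tz":0,"ax":0,"ay":0,"az":0}]';python3 -c "
from h import *
from cell import r
import cv2
rep(r)
s=r.read_state();im=r.get_image('wrist');cv2.imwrite('pics/w4.png',im['pixels'][:,:,::-1])
hsv=cv2.cvtColor(im['pixels'],cv2.COLOR_RGB2HSV);m=((hsv[...,0]<5)|(hsv[...,0]>172))&(hsv[...,1]>150)&(hsv[...,2]>50)
n,l,st,c=cv2.connectedComponentsWithStats(m.astype('uint8'));print([(a.tolist(),) for a in st[1:] if a[4]>15])
d=dict(pos=s['tcp_pos'],rot=s['tool_rot'],T=im['T_tool_cam'],k=[im['fx'],im['fy'],im['cx'],im['cy']])
for y in(-75,75):
  for sx in(1,-1):print(y,sx,[wproj(d,B((sx*x,y,z))).round().tolist()for x,z in((20.5,129),(20.5,122),(26,129))])
"
```

```text
t: 11.75
tcp_pos: [542.5, -15.2, 217.0]
tool_rot: [3.14, 0.514, 2.978]
wrist_force: [14.4, 0.9, -23.8]
opening: 29.7
finger_force: 64.1
Fb [  0.2   3.2 -27.7] pb [ -3.18 -74.96 202.99] rot in block (deg) [ 0.08  0.57 -0.06] mom_b [ 0.72 -0.3  -0.02] 11.75
[([289, 113, 71, 15, 987],), ([545, 113, 83, 16, 1123],), ([294, 230, 64, 17, 995],), ([625, 359, 15, 16, 155],)]
-75 1 [[323.0, 369.0], [323.0, 359.0], [323.0, 380.0]]
-75 -1 [[323.0, 280.0], [323.0, 273.0], [323.0, 267.0]]
75 1 [[678.0, 369.0], [664.0, 359.0], [674.0, 380.0]]
75 -1 [[707.0, 280.0], [691.0, 273.0], [711.0, 267.0]]
```

View pics/w4.png

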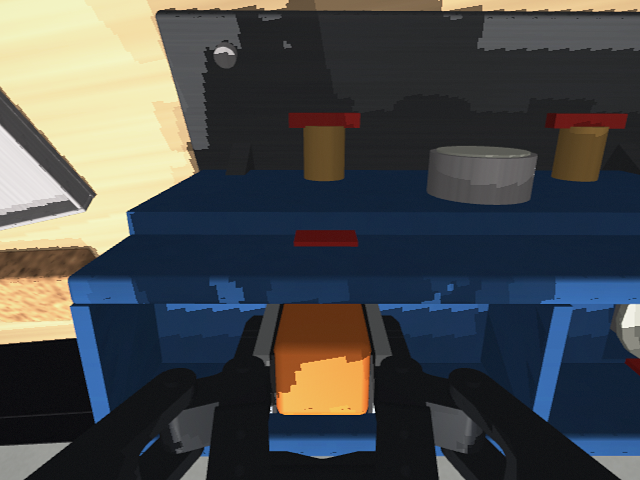

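The picture shows a red clip tail at (326,238) sticking out of the robot-side wall, so that clip is back. I'll check the far wall's tail with the scene and top cameras, using code.

```bash
python3 -m creep '[{"gripper":20,"tx":1.2,"ty":-0.2,"tz":-2.0,"ax":0,"ay":-0.1,"az":0},{"gripper":20,"tx":1.2,"ty":-0.2,"tz":-2.0,"ax":0,"ay":-0.1,"az":0},{"gripper":20,"tx":0,"ty":0,"tz":0,"ax":0,"ay":0,"az":0}]';python3 -c "
from h import *
from cell import r
import cv2
rep(r)
for n in('scene','top'):
  im=r.get_image(n)['pixels'];cv2.imwrite(f'pics/{n}1.png',im[:,:,::-1])
  hsv=cv2.cvtColor(im,cv2.COLOR_RGB2HSV);m=((hsv[...,0]<5)|(hsv[...,0]>172))&(hsv[...,1]>150)&(hsv[...,2]>50)
  N,l,st,c=cv2.connectedComponentsWithStats(m.astype('uint8'));print(n,[a.tolist() for a in st[1:] if a[4]>3])
  print([proj(n,B((36*s,y,125.5))).round().tolist()for s in(1,-1)for y in(-75,75)])
"
```

```text
t: 12.05
tcp_pos: [544.7, -15.6, 215.5]
tool_rot: [3.139, 0.519, 2.978]
wrist_force: [0.3, 2.2, -10.5]
opening: 29.0
finger_force: 66.7
Fb [-5.3  2.2 -9. ] pb [ -2.03 -74.99 200.53] rot in block (deg) [ 0.12  0.24 -0.08] mom_b [ 0.54  1.77 -0.03] 12.05
scene [[350, 219, 10, 9, 59]]
[[353.0, 222.0], [401.0, 198.0], [332.0, 225.0], [379.0, 202.0]]
top [[298, 184, 11, 4, 27]]
[[303.0, 185.0], [234.0, 175.0], [299.0, 216.0], [233.0, 207.0]]
```

```bash
python3 -m creep '[{"gripper":20,"tx":1.5,"ty":-0.2,"tz":-0.6,"ax":0,"ay":0,"az":0},{"gripper":20,"tx":0,"ty":0,"tz":0,"ax":0,"ay":0,"az":0}]';python3 -c "
from h import *
from cell import r
import cv2
rep(r)
s=r.read_state();im=r.get_image('wrist');d=dict(pos=s['tcp_pos'],rot=s['tool_rot'],T=im['T_tool_cam'],k=[im['fx'],im['fy'],im['cx'],im['cy']])
hsv=cv2.cvtColor(im['pixels'],cv2.COLOR_RGB2HSV);m=((hsv[...,0]<5)|(hsv[...,0]>172))&(hsv[...,1]>150)&(hsv[...,2]>50)
N,l,st,c=cv2.connectedComponentsWithStats(m.astype('uint8'));print([a.tolist() for a in st[1:] if a[4]>100])
for x in(34.2,36,38,40):print(x,[wproj(d,B((-x,y,z))).round(1).tolist()for y,z in((-87,129),(-87,122),(-63,129))])
h2=cv2.cvtColor(cv2.imread('pics/scene1.png'),cv2.COLOR_BGR2HSV)[214:232,345:365];print(((h2[...,0]<8)|(h2[...,0]>170)).astype(int)*(h2[...,1]>110))
for x in(34.2,36,38,40):print(x,[proj('scene',B((x,y,z))).round(1).tolist()for y,z in((-87,129),(-87,122),(-63,129),(-63,122))])
"
```

```text
t: 12.32
tcp_pos: [546.3, -15.8, 215.6]
tool_rot: [3.139, 0.52, 2.978]
wrist_force: [-4.4, 1.7, -7.1]
opening: 29.3
finger_force: 67.1
Fb [-7.6  1.  -3.8] pb [ -0.57 -74.95 199.78] rot in block (deg) [ 0.12  0.2  -0.09] mom_b [ 0.4   2.44 -0.  ] 12.3167
[[287, 106, 74, 16, 1014], [549, 106, 85, 16, 1184], [293, 225, 66, 17, 1082]]
34.2 [[290.2, 242.7], [291.6, 236.7], [355.3, 242.6]]
36 [[290.1, 238.1], [291.4, 232.3], [355.4, 238.0]]
38 [[290.0, 232.9], [291.3, 227.3], [355.5, 232.8]]
40 [[289.8, 227.7], [291.2, 222.3], [355.7, 227.6]]
[[0 0 0 0 0 0 0 0 0 0 0 0 0 0 0 0 0 0 0 0]
 [0 0 0 0 0 0 0 0 0 0 0 0 0 0 0 0 0 0 0 0]
 [0 0 0 0 0 0 0 0 0 0 0 0 0 0 0 0 0 0 0 0]
 [0 0 0 0 0 0 0 0 0 0 0 0 0 0 0 0 0 0 0 0]
 [0 0 0 0 0 0 0 0 0 0 0 0 0 0 0 0 0 0 0 0]
 [0 0 0 0 0 0 0 0 0 0 1 1 1 1 0 0 0 0 0 0]
 [0 0 0 0 0 0 0 0 1 1 1 1 1 1 0 0 0 0 0 0]
 [0 0 0 0 0 0 1 1 1 1 1 1 1 1 0 0 0 0 0 0]
 [0 0 0 0 0 1 1 1 1 1 1 1 1 1 1 0 0 0 0 0]
 [0 0 0 0 0 1 1 1 1 1 1 1 1 1 1 0 0 0 0 0]
 [0 0 0 0 0 1 1 1 1 1 1 1 1 1 1 0 0 0 0 0]
 [0 0 0 0 0 0 1 1 1 1 1 1 1 1 0 0 0 0 0 0]
 [0 0 0 0 0 0 1 1 1 1 1 1 1 0 0 0 0 0 0 0]
 [0 0 0 0 0 0 1 1 1 1 1 0 0 0 0 0 0 0 0 0]
 [0 0 0 0 0 0 0 1 1 0 0 0 0 0 0 0 0 0 0 0]
 [0 0 0 0 0 0 0 0 0 0 0 0 0 0 0 0 0 0 0 0]
 [0 0 0 0 0 0 0 0 0 0 0 0 0 0 0 0 0 0 0 0]
 [0 0 0 0 0 0 0 0 0 0 0 0 0 0 0 0 0 0 0 0]]
34.2 [[348.0, 222.5], [349.1, 225.7], [356.3, 218.4], [357.4, 221.6]]
36 [[348.6, 222.4], [349.7, 225.6], [356.9, 218.4], [357.9, 221.5]]
38 [[349.2, 222.4], [350.3, 225.6], [357.5, 218.3], [358.6, 221.4]]
40 [[349.8, 222.3], [350.9, 225.5], [358.1, 218.2], [359.2, 221.4]]
```

Both clips of the orange element have tails out by about 4–5 mm, while the clean element's show none. Now a straight pull with the element centred.

```bash
python3 -m creep '[{"gripper":20,"tx":-1.0,"ty":0.16,"tz":1.73,"ax":0,"ay":0,"az":0},{"gripper":20,"tx":-1.0,"ty":0.16,"tz":1.73,"ax":0,"ay":0,"az":0},{"gripper":20,"tx":-1.0,"ty":0.16,"tz":1.73,"ax":0,"ay":0,"az":0},{"gripper":20,"tx":0,"ty":0,"tz":0,"ax":0,"ay":0,"az":0}]';python3 -c "
from h import *
from cell import r
rep(r)
"
```

```text
t: 12.7
tcp_pos: [543.8, -15.4, 221.5]
tool_rot: [3.139, 0.522, 2.978]
wrist_force: [-4.3, 1.7, -12.1]
opening: 29.4
finger_force: 66.4
Fb [-9.9  1.  -8.2] pb [  0.24 -74.94 206.19] rot in block (deg) [ 0.12  0.1  -0.09] mom_b [ 0.4   2.99 -0.04] 12.7
```

Free: 6 mm of travel at 8 N. Easing the sideways push and drawing on.

```bash
python3 -m creep '[{"gripper":20,"tx":-2.4,"ty":0.4,"tz":0.7,"ax":0,"ay":0,"az":0},{"gripper":20,"tx":-2.0,"ty":0.32,"tz":3.5,"ax":0,"ay":0,"az":0},{"gripper":20,"tx":-2.0,"ty":0.32,"tz":3.5,"ax":0,"ay":0,"az":0},{"gripper":20,"tx":-2.0,"ty":0.32,"tz":3.5,"ax":0,"ay":0,"az":0},{"gripper":20,"tx":-2.0,"ty":0.32,"tz":3.5,"ax":0,"ay":0,"az":0},{"gripper":20,"tx":0,"ty":0,"tz":0,"ax":0,"ay":0,"az":0}]';python3 -c "
from h import *
from cell import r
rep(r)
"
```

```text
t: 13.2
tcp_pos: [534.9, -13.8, 239.5]
tool_rot: [3.138, 0.528, 2.977]
wrist_force: [-3.7, 2.1, -0.6]
opening: 29.5
finger_force: 67.7
Fb [-3.8  1.5  1.5] pb [  1.37 -74.73 226.29] rot in block (deg) [ 0.16 -0.25 -0.12] mom_b [ 0.24  1.55 -0.  ] 13.2
```

```bash
cat > og.py <<'E'
from cell import r
import cv2,sys
im=cv2.cvtColor(r.get_image('wrist')['pixels'],cv2.COLOR_RGB2BGR);cv2.imwrite('pics/%s.png'%sys.argv[1],im)
for f in('w4',sys.argv[1]):
    h=cv2.cvtColor(cv2.imread(f'pics/{f}.png'),cv2.COLOR_BGR2HSV)[:,270:375];m=(h[...,0]>=5)&(h[...,0]<25)&(h[...,1]>150);m[:200]=0
    n,l,st,c=cv2.connectedComponentsWithStats(m.astype('uint8'));print(f,[a.tolist()for a in st[1:]if a[4]>200])
    b=m&(h[...,2]>200);n,l,st,c=cv2.connectedComponentsWithStats(b.astype('uint8'));print('bright',[a.tolist()for a in st[1:]if a[4]>200])
E
python3 og.py w5
```

```text
w4 [[3, 304, 99, 111, 10102]]
bright [[7, 356, 92, 59, 4323]]
w5 [[0, 261, 105, 154, 13857]]
bright [[7, 355, 92, 60, 4377]]
```

No slip: the knob sits the same in the pads and is rising. Continuing.

```bash
python3 -m creep '[{"gripper":20,"tx":-3.5,"ty":0.55,"tz":6.0,"ax":0,"ay":0,"az":0},{"gripper":20,"tx":-3.5,"ty":0.55,"tz":6.0,"ax":0,"ay":0,"az":0},{"gripper":20,"tx":-3.5,"ty":0.55,"tz":6.0,"ax":0,"ay":0,"az":0},{"gripper":20,"tx":-3.5,"ty":0.55,"tz":6.0,"ax":0,"ay":0,"az":0},{"gripper":20,"tx":-3.5,"ty":0.55,"tz":6.0,"ax":0,"ay":0,"az":0},{"gripper":20,"tx":-3.5,"ty":0.55,"tz":6.0,"ax":0,"ay":0,"az":0}]';python3 -c "
from h import *
from cell import r
rep(r)
"
```

```text
t: 13.75
tcp_pos: [512.8, -10.4, 273.4]
tool_rot: [3.138, 0.524, 2.978]
wrist_force: [3.9, 0.8, -10.2]
opening: 29.1
finger_force: 66.3
Fb [ -1.9   1.4 -10.7] pb [ -1.09 -74.96 266.81] rot in block (deg) [ 0.14 -0.   -0.1 ] mom_b [ 0.34  1.06 -0.05] 13.75
```

```bash
python3 -m creep '[{"gripper":20,"tx":-3.3,"ty":0.55,"tz":6.15,"ax":0,"ay":0,"az":0},{"gripper":20,"tx":-3.3,"ty":0.55,"tz":6.15,"ax":0,"ay":0,"az":0},{"gripper":20,"tx":-3.3,"ty":0.55,"tz":6.15,"ax":0,"ay":0,"az":0},{"gripper":20,"tx":-3.3,"ty":0.55,"tz":6.15,"ax":0,"ay":0,"az":0},{"gripper":20,"tx":-3.3,"ty":0.55,"tz":6.15,"ax":0,"ay":0,"az":0},{"gripper":20,"tx":-3.3,"ty":0.55,"tz":6.15,"ax":0,"ay":0,"az":0},{"gripper":20,"tx":-1.2,"ty":0.2,"tz":2.2,"ax":0,"ay":0,"az":0},{"gripper":20,"tx":0,"ty":0,"tz":0,"ax":0,"ay":0,"az":0},{"gripper":20,"tx":0,"ty":0,"tz":0,"ax":0,"ay":0,"az":0}]';python3 -c "
from h import *
from cell import r
rep(r)
"; python3 og.py w6
```

```text
t: 14.5
tcp_pos: [492.2, -7.0, 312.2]
tool_rot: [3.138, 0.524, 2.978]
wrist_force: [0.2, -0.4, -4.9]
opening: 29.6
finger_force: 67.2
Fb [-2.2 -0.3 -4.4] pb [ 3.1000e-01 -7.4910e+01  3.1085e+02] rot in block (deg) [ 0.14 -0.04 -0.11] mom_b [0.05 1.02 0.03] 14.5
w4 [[3, 304, 99, 111, 10102]]
bright [[7, 356, 92, 59, 4323]]
w6 [[0, 212, 105, 203, 15959]]
bright [[7, 356, 92, 59, 4296]]
```

Foot is clear (block z ≈ 125 mm) and still aligned, with about 5 N hanging. Lifting past the rim along the axis, then working out the move to the tray.

```bash
python3 -m creep '[{"gripper":20,"tx":-4.9,"ty":0.8,"tz":8.7,"ax":0,"ay":0,"az":0},{"gripper":20,"tx":-6.9,"ty":1.1,"tz":12.1,"ax":0,"ay":0,"az":0},{"gripper":20,"tx":-6.9,"ty":1.1,"tz":12.1,"ax":0,"ay":0,"az":0},{"gripper":20,"tx":-6.9,"ty":1.1,"tz":12.1,"ax":0,"ay":0,"az":0},{"gripper":20,"tx":-4.9,"ty":0.8,"tz":8.7,"ax":0,"ay":0,"az":0},{"gripper":20,"tx":0,"ty":0,"tz":0,"ax":0,"ay":0,"az":0}]';python3 -c "
from h import *
from cell import r
rep(r)
delta(r,np.array([532,-295,270.]),R.from_euler('z',YAW).as_matrix()@np.diag([-1,1,-1]))
"
```

```text
t: 15.05
tcp_pos: [461.6, -1.9, 368.5]
tool_rot: [3.137, 0.528, 2.977]
wrist_force: [-0.3, 0.4, -4.3]
opening: 29.3
finger_force: 67.4
Fb [-2.4  0.3 -3.5] pb [  1.58 -74.86 375.09] rot in block (deg) [ 0.18 -0.23 -0.11] mom_b [ 0.05  1.   -0.  ] 15.05
t 15.05 shift [  70.4 -293.1  -98.5] turn [ 4.67 29.87  0.07] F [-0.3  0.4 -4.3] op 29.325589433332286
```

```bash
python3 -m creep '[{"gripper":20,"tx":-3,"ty":-15,"tz":5,"ax":0.4,"ay":2.5,"az":0},{"gripper":20,"tx":0,"ty":-24,"tz":5,"ax":0.4,"ay":2.5,"az":0},{"gripper":20,"tx":0,"ty":-25,"tz":5,"ax":0.4,"ay":2.5,"az":0},{"gripper":20,"tx":0,"ty":-26,"tz":0,"ax":0.4,"ay":2.5,"az":0},{"gripper":20,"tx":0,"ty":-26,"tz":0,"ax":0.4,"ay":2.5,"az":0},{"gripper":20,"tx":8,"ty":-26,"tz":0,"ax":0.4,"ay":2.5,"az":0},{"gripper":20,"tx":10,"ty":-26,"tz":0,"ax":0.4,"ay":2.5,"az":0},{"gripper":20,"tx":12,"ty":-26,"tz":0,"ax":0.4,"ay":2.5,"az":0},{"gripper":20,"tx":12,"ty":-26,"tz":-10,"ax":0.4,"ay":2.5,"az":0},{"gripper":20,"tx":12,"ty":-26,"tz":-15,"ax":0.4,"ay":2.5,"az":0},{"gripper":20,"tx":12,"ty":-24,"tz":-15,"ax":0.4,"ay":2.5,"az":0},{"gripper":20,"tx":8,"ty":-16,"tz":-10,"ax":0.3,"ay":2.3,"az":0}]';python3 -c "
from h import *
from cell import r
delta(r,np.array([532,-295,215.]),R.from_euler('z',YAW).as_matrix()@np.diag([-1,1,-1]))
print(r.read_state()['joints'].round(2))"
```

```text
t: 16.05
tcp_pos: [534.0, -290.8, 327.8]
tool_rot: [-3.141, -0.006, 2.977]
wrist_force: [1.1, -0.4, -4.7]
opening: 29.3
finger_force: 67.0
t 16.05 shift [  -2.    -4.2 -112.8] turn [-0.01 -0.33  0.15] F [ 1.1 -0.4 -4.7] op 29.28657934196866
[-0.5   0.29  0.22  1.5  -0.   -0.33]
```

```bash
python3 -m creep '[{"gripper":20,"tx":-1,"ty":-2,"tz":-10,"ax":0,"ay":-0.3,"az":0},{"gripper":20,"tx":-1,"ty":-2,"tz":-16,"ax":0,"ay":0,"az":0},{"gripper":20,"tx":0,"ty":0,"tz":-20,"ax":0,"ay":0,"az":0},{"gripper":20,"tx":0,"ty":0,"tz":-20,"ax":0,"ay":0,"az":0},{"gripper":20,"tx":0,"ty":0,"tz":-20,"ax":0,"ay":0,"az":0},{"gripper":20,"tx":0,"ty":0,"tz":-16,"ax":0,"ay":0,"az":0},{"gripper":20,"tx":0,"ty":0,"tz":-5,"ax":0,"ay":0,"az":0},{"gripper":20,"tx":0,"ty":0,"tz":0,"ax":0,"ay":0,"az":0},{"gripper":20,"tx":0,"ty":0,"tz":0,"ax":0,"ay":0,"az":0}]';python3 -c "
from h import *
from cell import r
import cv2
delta(r,np.array([532,-295,189.3]),R.from_euler('z',YAW).as_matrix()@np.diag([-1,1,-1]))
I=r.get_image('scene')['pixels'][:,:,::-1];t=r.read_state()['tcp_pos']
f=[proj('scene',t-[0,0,h]).round(1) for h in(35,185.3)];print(f)
u,v=f[1].astype(int);u0,v0=u-85,v-105;C=I[v0:v0+150,u0:u0+170];print(u0,v0)
cv2.imwrite('pics/s3.png',cv2.resize(C,(680,600),interpolation=cv2.INTER_CUBIC))
"
```

```text
t: 16.8
tcp_pos: [531.1, -292.3, 223.8]
tool_rot: [3.141, 0.003, 2.978]
wrist_force: [0.0, 0.2, -4.2]
opening: 29.4
finger_force: 66.8
t 16.8 shift [  0.9  -2.7 -34.5] turn [0.01 0.16 0.08] F [ 0.   0.2 -4.2] op 29.39880634869267
[array([228.4, 257.9]), array([235.8, 320.7])]
150 215
```

View pics/s3.png

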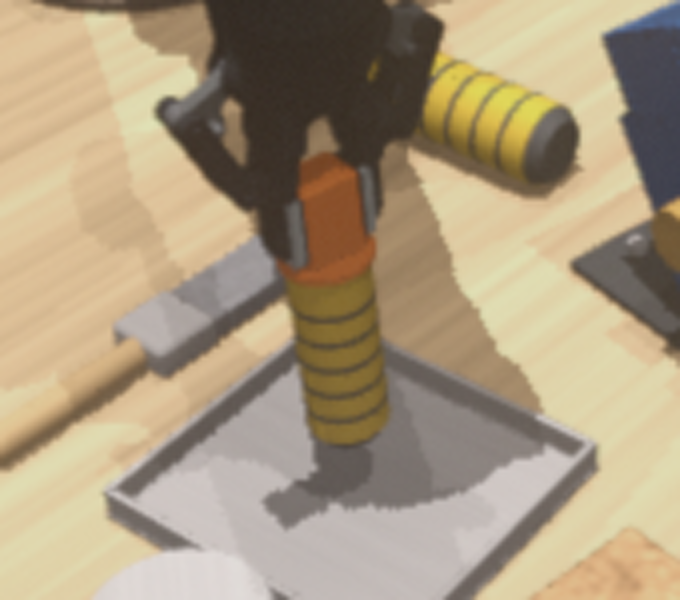

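The crop shows the element hanging upright over the tray, its foot at (345,437) and its axis within about 0.02 rad of the projected vertical. Lowering.

```bash
python3 -m creep '[{"gripper":20,"tx":0,"ty":0,"tz":-8,"ax":0,"ay":0,"az":0},{"gripper":20,"tx":0,"ty":0,"tz":-8,"ax":0,"ay":0,"az":0},{"gripper":20,"tx":0,"ty":0,"tz":-7,"ax":0,"ay":0,"az":0},{"gripper":20,"tx":0,"ty":0,"tz":-4,"ax":0,"ay":0,"az":0},{"gripper":20,"tx":0,"ty":0,"tz":-3,"ax":0,"ay":0,"az":0},{"gripper":20,"tx":0,"ty":0,"tz":-1,"ax":0,"ay":0,"az":0},{"gripper":20,"tx":0,"ty":0,"tz":0,"ax":0,"ay":0,"az":0}]'
```

```text
t: 17.43
tcp_pos: [530.6, -292.0, 192.3]
tool_rot: [3.141, 0.002, 2.978]
wrist_force: [0.2, 0.3, -4.0]
opening: 29.7
finger_force: 67.1
```

```bash
python3 -m creep '[{"gripper":20,"tx":0,"ty":0,"tz":-0.8,"ax":0,"ay":0,"az":0},{"gripper":20,"tx":0,"ty":0,"tz":-0.8,"ax":0,"ay":0,"az":0},{"gripper":20,"tx":0,"ty":0,"tz":0,"ax":0,"ay":0,"az":0}]'
```

```text
t: 17.68
tcp_pos: [530.8, -292.1, 191.2]
tool_rot: [3.141, 0.003, 2.978]
wrist_force: [-0.8, 0.5, -5.1]
opening: 29.5
finger_force: 67.1
```

```bash
python3 -m creep '[{"gripper":20,"tx":0,"ty":0,"tz":-0.8,"ax":0,"ay":0,"az":0},{"gripper":20,"tx":0,"ty":0,"tz":-0.6,"ax":0,"ay":0,"az":0},{"gripper":20,"tx":0,"ty":0,"tz":0,"ax":0,"ay":0,"az":0}]'
```

```text
t: 17.93
tcp_pos: [530.7, -292.0, 189.6]
tool_rot: [3.141, 0.003, 2.978]
wrist_force: [-0.4, -0.1, -4.9]
opening: 29.4
finger_force: 67.1
```

```bash
python3 -m creep '[{"gripper":20,"tx":0,"ty":0,"tz":-0.7,"ax":0,"ay":0,"az":0},{"gripper":20,"tx":0,"ty":0,"tz":0,"ax":0,"ay":0,"az":0}]'
```

```text
t: 18.1
tcp_pos: [530.7, -292.0, 188.8]
tool_rot: [3.141, 0.002, 2.978]
wrist_force: [-0.6, -1.0, -4.0]
opening: 29.2
finger_force: 67.1
```

```bash
python3 -m creep '[{"gripper":20,"tx":0,"ty":0,"tz":-0.7,"ax":0,"ay":0,"az":0},{"gripper":20,"tx":0,"ty":0,"tz":0,"ax":0,"ay":0,"az":0}]'
```

```text
t: 18.27
tcp_pos: [530.7, -292.0, 188.2]
tool_rot: [3.141, 0.002, 2.978]
wrist_force: [-0.0, -1.0, -4.7]
opening: 29.7
finger_force: 67.1
```

```bash
python3 -m creep '[{"gripper":20,"tx":0,"ty":0,"tz":-0.7,"ax":0,"ay":0,"az":0},{"gripper":20,"tx":0,"ty":0,"tz":0,"ax":0,"ay":0,"az":0}]'
```

```text
t: 18.43
tcp_pos: [530.7, -292.0, 187.5]
tool_rot: [3.141, 0.002, 2.978]
wrist_force: [-0.3, -0.5, -5.8]
opening: 29.2
finger_force: 67.1
```

```bash
python3 -m creep '[{"gripper":20,"tx":0,"ty":0,"tz":-0.7,"ax":0,"ay":0,"az":0},{"gripper":20,"tx":0,"ty":0,"tz":0,"ax":0,"ay":0,"az":0}]'
```

```text
t: 18.6
tcp_pos: [530.8, -292.0, 187.1]
tool_rot: [3.141, 0.003, 2.978]
wrist_force: [0.4, -0.3, -3.4]
opening: 29.3
finger_force: 67.5
```

```bash
python3 -m creep '[{"gripper":20,"tx":0,"ty":0,"tz":-0.7,"ax":0,"ay":0,"az":0},{"gripper":20,"tx":0,"ty":0,"tz":0,"ax":0,"ay":0,"az":0}]'; python3 -m creep '[{"gripper":20,"tx":0,"ty":0,"tz":0,"ax":0,"ay":0,"az":0}]'
```

```text
t: 18.77
tcp_pos: [530.9, -292.1, 187.0]
tool_rot: [3.141, 0.004, 2.978]
wrist_force: [-1.0, 1.7, 1.8]
opening: 29.2
finger_force: 68.1
t: 18.85
tcp_pos: [530.9, -292.1, 187.0]
tool_rot: [3.141, 0.004, 2.978]
wrist_force: [-1.0, 1.3, 4.0]
opening: 29.2
finger_force: 68.1
```

Floor contact (about 8 N). Opening gradually.

```bash
python3 -m creep '[{"gripper":31,"tx":0,"ty":0,"tz":0,"ax":0,"ay":0,"az":0},{"gripper":34,"tx":0,"ty":0,"tz":0,"ax":0,"ay":0,"az":0},{"gripper":45,"tx":0,"ty":0,"tz":0,"ax":0,"ay":0,"az":0},{"gripper":60,"tx":0,"ty":0,"tz":0,"ax":0,"ay":0,"az":0},{"gripper":75,"tx":0,"ty":0,"tz":0,"ax":0,"ay":0,"az":0},{"gripper":75,"tx":0,"ty":0,"tz":0,"ax":0,"ay":0,"az":0},{"gripper":75,"tx":0,"ty":0,"tz":8,"ax":0,"ay":0,"az":0},{"gripper":75,"tx":0,"ty":0,"tz":16,"ax":0,"ay":0,"az":0},{"gripper":75,"tx":0,"ty":0,"tz":25,"ax":0,"ay":0,"az":0},{"gripper":75,"tx":0,"ty":0,"tz":30,"ax":0,"ay":0,"az":0},{"gripper":75,"tx":0,"ty":0,"tz":20,"ax":0,"ay":0,"az":0},{"gripper":75,"tx":0,"ty":0,"tz":0,"ax":0,"ay":0,"az":0}]'; python3 - <<'E'
from h import *
from cell import r
import cv2
im=r.get_image('scene')['pixels']
h=cv2.cvtColor(im,cv2.COLOR_RGB2HSV);m=((h[...,0]>5)&(h[...,0]<32)&(h[...,1]>170)).astype('uint8')
n,l,st,c=cv2.connectedComponentsWithStats(m)
b=np.array([531,-292,0])
for z in(4,54,107,154):print(z,proj('scene',b+[0,0,z]).round(1))
lab=l[int(proj('scene',b+[0,0,60])[1]),int(proj('scene',b+[0,0,60])[0])];print(lab,st[lab],c[lab])
for v in range(255,338,8):
    q=np.flatnonzero(l[v,200:270]==lab);print(v,(q.min()+200,q.max()+200)if len(q)else None,end=' ')
E
```

```text
t: 19.85
tcp_pos: [531.9, -292.7, 291.0]
tool_rot: [-3.139, 0.01, 2.978]
wrist_force: [-0.0, -1.0, 0.8]
opening: 74.9
finger_force: 0.0
4 [237.4 333.8]
54 [235.2 314.9]
107 [232.7 293.6]
154 [230.3 273.6]
0 [     0      0    640    480 304966] [320.73749861 238.24230898]
255 (np.int64(200), np.int64(269)) 263 (np.int64(200), np.int64(269)) 271 (np.int64(200), np.int64(269)) 279 (np.int64(200), np.int64(269)) 287 (np.int64(200), np.int64(269)) 295 (np.int64(200), np.int64(269)) 303 (np.int64(200), np.int64(269)) 311 (np.int64(200), np.int64(269)) 319 (np.int64(200), np.int64(269)) 327 (np.int64(200), np.int64(269)) 335 (np.int64(200), np.int64(269))
```

```bash
python3 - <<'E'
from h import *
from cell import r
import cv2
im=r.get_image('scene')['pixels']
h=cv2.cvtColor(im,cv2.COLOR_RGB2HSV);m=((h[...,0]>3)&(h[...,0]<35)&(h[...,1]>120)).astype('uint8')
m=cv2.morphologyEx(m,cv2.MORPH_CLOSE,np.ones((5,5)))
b=np.array([531,-292,0])
for v in range(268,345,6):
    q=np.flatnonzero(m[v,205:265])+205;print(v,(q.min(),q.max(),q.mean().round(1),len(q))if len(q)else None)
t=r.get_image('top')['pixels'];ht=cv2.cvtColor(t,cv2.COLOR_RGB2HSV);mt=((ht[...,0]>3)&(ht[...,0]<35)&(ht[...,1]>120));y,x=np.nonzero(mt[200:262,385:443]);print('top',len(x),x.mean()+385,y.mean()+200,proj('top',b+[0,0,107]))
w=((ht[...,1]<60)&(ht[...,2]>120))[180:212,215:255];y,x=np.nonzero(w);print('clean now',x.mean()+215,y.mean()+180,len(x))
t0=cv2.cvtColor(cv2.imread('pics/top0.png'),cv2.COLOR_BGR2HSV);w=((t0[...,1]<60)&(t0[...,2]>120))[180:212,215:255];y,x=np.nonzero(w);print('clean start',x.mean()+215,y.mean()+180,len(x))
E
```

```text
268 None
274 (np.int64(224), np.int64(240), np.float64(232.0), 17)
280 (np.int64(223), np.int64(242), np.float64(232.5), 20)
286 (np.int64(223), np.int64(243), np.float64(233.0), 21)
292 (np.int64(223), np.int64(246), np.float64(234.5), 24)
298 (np.int64(223), np.int64(245), np.float64(234.0), 23)
304 (np.int64(225), np.int64(245), np.float64(235.0), 21)
310 (np.int64(227), np.int64(245), np.float64(236.0), 19)
316 (np.int64(228), np.int64(246), np.float64(237.0), 19)
322 (np.int64(228), np.int64(246), np.float64(237.0), 19)
328 (np.int64(229), np.int64(247), np.float64(238.0), 19)
334 (np.int64(229), np.int64(247), np.float64(238.0), 19)
340 None
top 458 419.1157205240175 227.29257641921396 [420.71411144 224.95629056]
clean now 230.78125 194.84375 224
clean start 230.47089947089947 195.47089947089947 189
```

The element stands upright in the tray: its axis follows the projected vertical, spanning about (232,274) to (238,336). The clean element's pixels are unchanged and the gripper is clear.

```bash
python3 -c "
from cell import r
print(r.job_done())"
```

```text
the job is handed in; nothing more can be done
None
```

The used element was freed from both clips, drawn straight out and left standing upright and released in the drip tray; the clean element looks unmoved, and the job is handed in (at about 20 s of the 58 s; no verdict was returned).

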